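Show the label end of a notched slide over the light pad

ROBOT

A 6-joint arm with a two-finger parallel gripper is mounted at the origin on a cart in front of the work surface, level with it; the furniture and walls round the work are solid. World frame = base frame: x ahead of the robot, y to its left, z up, the work surface at z = 0. Lengths are in m, angles in rad, forces in N, time in s.
With the tool pointing down it reaches from about 0.35 to 0.8 m from the base axis. Payload 7.3 kg.
Tool frame: the origin (TCP) lies between the finger pads; the fingertips stand 25 mm ahead of it and the grasp point (between the pads) lies 6 mm ahead of it (r.tip_extent is the distance from the TCP to the fingertips, in m); z points along the fingers, y is the line along which they close (so a half turn about z gives the same grasp; the last joint's range is limited). The gripper opens to 85 mm and grips with 20 to 120 N. Pads are 22 mm wide; open, the fingers measure 114 mm over their backs; the gripper's body (76 mm by 85 mm) begins 54 mm behind the grasp point. The pads swing forward as they close: fully open they stand 13 mm farther back than shut.
Start: joints at [1.164, 0.342, 1.524, -0, 1.275, -0.146], TCP at [0.135, 0.507, 0.256] pointing down, gripper open.
Joint ranges: [-2.53, 2.53], [-0.77, 2.02], [0.04, 2.7], [-1, 4.14], [0.28, 2.66], [-3.11, 3.11]. Speed limits (rad/s): [2.57, 2.57, 3.14, 3.14, 3.14, 3.14].

INTERFACE

Orientations are given as a unit quaternion [x, y, z, w].
In Python, from workcell import r, command_gripper, optics gives the robot as it stands. The module is installed in compiled form; this text tells all that it offers. Calls block until the motion is done:
- r.reach(position, orientation): joint-space move of the TCP to a pose.
- r.move_straight(position, orientation=None, speed=0.15, max_force=None): straight line of the TCP; orientation=None keeps the orientation; speed is the mean speed in m/s. With max_force (N) it stops when the force on the tool has changed by that much, and returns True; else False.
- r.movej(angles): joint-space move.
- command_gripper(opening, force=None): finger opening in m; force is the grip in N (None keeps the last); returns when the fingers have stopped.
- r.hold(seconds).
- r.solve_ik(position, orientation): joint angles nearest the present ones, or None.
- r.read_state(): the state.
- optics.get_image(name): name is "scene" or "top" or "wrist"; returns (picture, depth): 420x560x3 uint8, red, green, blue; 420x560 float32, m along the optical axis (not along the pixel's ray), 0 where there is no reading.
- optics.camera_model(name): a dict with "K" (3x3 intrinsics, pixels), "k1" (the pictures are not rectified: a ray, as slopes to the right and down, at radius r is drawn at 1 + k1 r^2 times it, then the intrinsics apply), "R" (3x3) and "t" (3): a world point X has camera coordinates R X + t; the wrist camera has in their place "tool_from_camera" (4x4, takes a point from camera to tool coordinates, whose origin is the TCP and whose axes are the flange's). Camera axes: x right, y down, z forward; pixel columns grow to the right and rows downward; lengths in m; the calibration is good to about 2 mm. A picture is of the moment at which its call begins: read the wrist's pose just before it. camera_model takes no time and is no camera call.
A pose or a line that the arm cannot do raises r.PlanningError and nothing moves.
- r.finish_job(): hands the job in; it is judged then, once.
The state is a dict: "time_s": time; "joint_positions": joint angles; "dq": joint speeds; "tau": joint torques, N m; "eef_pos": TCP position; "eef_rot": TCP orientation; "contact_force": force on the tool from outside, world axes, zero at the start; "torque": the same for the moment, N m; "grip_width": finger opening in m; "grip_force": force on a finger pad.
Only numpy, scipy, OpenCV 4.12 (cv2) and the standard library are available. Lean on these libraries where they do the work, as an engineer would, in place of code of your own. Each camera call takes 0.05 s, during which the arm holds its last target. There are 200 camera calls.

TASK

Two glass slides with frosted white bands at both ends lie on small stands; only one has a small square notch in a corner, and the notch marks its label end. Pick that slide up by its other end, keeping the fingers off the label end, and leave the blank slide alone. Finish while still holding it still in the air above the white light pad, label face up: the label end uppermost and about 15 cm above the middle of the white panel, the slide sloping up at about 35 degrees, in line with the pad and with the held end on the side of the pad's keys.

Things in the scene. Friction and masses are not known exactly. Their poses are not given: they have to be found in the camera images.
- notched_slide_center (a point): centre, half-way up, of the loose notched glass slide, 100 x 40 x 6 mm, 60 g, lying flat on a stand, underside 40 mm above the table. Clear greenish middle 44 mm long, frosted white band 28 mm long at each end. x axis along its length to the notched label end, y across its width, z out of the label face (up at the start). Notch: 10 mm square, corner at +x +y
- label_end (a point): centre of the frosted label end (the end with the notch) of the notched slide, 36 mm along +x from the slide's centre, half-way up; same axes as the slide
- grip_end (a point): centre of the other, un-notched frosted end of the notched slide, 36 mm along -x from its centre, half-way up; same axes as the slide. The fingers may hold here, across the 40 mm width
- notched_slide: the whole notched slide; origin at the centre of its underside, axes as notched_slide_center. The stand under its middle is fixed: 32 mm round top, thin stem, 52 mm round foot 8 mm high; the slide ends overhang it freely
- notched_slide_end: the frosted label end of the notched slide, x from 22 to 50 mm of the slide; it must not be touched by the fingers; origin 36 mm along +x from the slide's centre, on the underside
- blank_slide_center (a point): centre, half-way up, of the blank slide: same size and frosted at both ends, but with no notch, on an identical stand; to be left alone
- pad_top (a point): centre of the white lit panel (118 x 104 mm) of the fixed light pad, on its top face, 12 mm above the table. The pad is a 160 x 120 mm slab, 12 mm high, with a black frame. x axis along the pad's 160 mm length, away from the robot; the strip with two grey keys is on the -x side, near the robot

How it is judged:
By the outcome, as a careful person would: the job done as asked, in the order asked, and still so for the second after the job is handed in, while the arm keeps its last pose, push and grip.
It also fails if it takes over 35 s, if anything falls off the work surface, if the arm or the gripper's body presses on something with over 40 N, if the wrist force passes 120 N, or if a joint passes its speed limit or range.

## Working session

There is one attempt and no reset: what is moved stays moved. The work goes in short steps, each a Python script; the robot and the scene stay as the last script left them, time stands still between calls to the robot, and variables do not carry over. Pictures are saved under pics/ and viewed, at most 10 in all, crops included, and the job is handed in when it is done.

```bash
mkdir -p pics; cat > h.py <<'E'
import numpy as np, cv2
from workcell import r, command_gripper, optics
from scipy.spatial.transform import Rotation as Ro
def snap(name,fn=None):
    s=r.read_state(); im,d=optics.get_image(name)
    m=optics.camera_model(name); K=np.array(m["K"]); k1=m["k1"]
    if "R" in m: R=np.array(m["R"]); t=np.array(m["t"]); C=-R.T@t; Rwc=R.T
    else:
        T=np.array(m["tool_from_camera"]); Rt=Ro.from_quat(s["eef_rot"]).as_matrix()
        C=Rt@T[:3,3]+np.array(s["eef_pos"]); Rwc=Rt@T[:3,:3]
    if fn: cv2.imwrite("pics/"+fn,im[...,::-1])
    return dict(im=im,d=d,K=K,k1=k1,C=C,R=Rwc)
def ray(c,px):
    px=np.atleast_2d(px).astype(float)
    q=cv2.undistortPoints(px.reshape(-1,1,2),c["K"],np.array([c["k1"],0,0,0,0.]))[:,0]
    return np.c_[q,np.ones(len(q))]@c["R"].T
def onplane(c,px,z):
    v=ray(c,px); return c["C"]+v*((z-c["C"][2])/v[:,2])[:,None]
def tri(c1,p1,c2,p2):
    A=np.zeros((3,3));b=np.zeros(3);
    for c,p in((c1,p1),(c2,p2)):
        v=ray(c,p)[0];v/=np.linalg.norm(v);P=np.eye(3)-np.outer(v,v);A+=P;b+=P@c["C"]
    return np.linalg.solve(A,b)
E
python3 - <<'E'
from h import *
a=snap("top","top.png");b=snap("scene","scene.png");print(a["C"],b["C"],r.read_state()["time_s"],r.read_state()["eef_rot"])
cv2.imwrite("pics/both.png",cv2.vconcat([a["im"],b["im"]])[...,::-1])
E
```

```text
[ 0.45031594 -0.0268265   0.89760468] [-0.0458636  -0.48188365  0.55806816] 0.1 [ 1.30020398e-01  9.91511091e-01 -6.47831652e-04 -1.80671088e-04]
```

View pics/top.png

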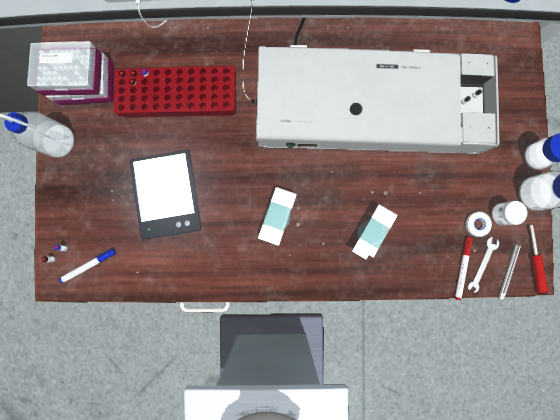

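View pics/scene.png

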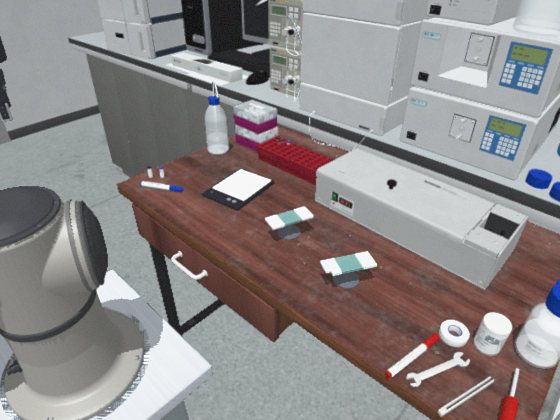

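The top view shows the pad at (165,195), with its keys at the lower side. The blank slide is at (277,216). The notched slide is at (375,231), with its notch at the bottom-right near (368,257), so the label end faces the robot and the grip end is the far one. In the scene view the slides are at (289,219) and (348,263).

```bash
cat >> h.py <<'E'
def comp(mask,near):
    n,l,s,c=cv2.connectedComponentsWithStats(mask.astype(np.uint8))
    k=[i for i in range(1,n) if s[i,4]>40]
    i=min(k,key=lambda i:np.hypot(*(c[i]-near))); return l==i,c[i],s[i,4]
def masks(im):
    i=im.astype(int); R,G,B=i[...,0],i[...,1],i[...,2]
    return (R>195)&(G>195)&(B>195), (G-R>25)&(G>110)&(abs(G-B)<40)
E
python3 - <<'E'
from h import *
a=snap("top");b=snap("scene")
for nm,pa,pb in(("notched",(375,231),(348,263)),("blank",(277,216),(289,219))):
    ca=comp(masks(a["im"])[1],pa);cb=comp(masks(b["im"])[1],pb)
    print(nm,ca[1:],cb[1:],tri(a,ca[1],b,cb[1]))
    m=masks(a["im"]);M,c,n=comp(cv2.morphologyEx((m[0]|m[1]).astype(np.uint8),cv2.MORPH_CLOSE,np.ones((3,3))),pa)
    q=cv2.boxPoints(cv2.minAreaRect(np.argwhere(M)[:,::-1].astype(np.float32)));w=onplane(a,q,.046);print(n,w.round(4).tolist(),w.mean(0))
wa,ca,n=comp(masks(a["im"])[0],(164,190));wb,cb,n2=comp(masks(b["im"])[0],(243,185))
q=cv2.boxPoints(cv2.minAreaRect(np.argwhere(wa)[:,::-1].astype(np.float32)))
print("pad",ca,n,cb,n2,tri(a,ca,b,cb),onplane(a,ca,.012)); w=onplane(a,q,.012);print(w.round(4).tolist(),w.mean(0))
E
```

```text
notched (array([374.32128514, 232.64457831]), np.int32(498)) (array([348.4957265 , 263.34188034]), np.int32(351)) [ 0.45041233 -0.20641623  0.04359476]
1146 [[0.4169, -0.1624, 0.046], [0.5031, -0.214, 0.046], [0.4825, -0.2493, 0.046], [0.3964, -0.1974, 0.046]] [ 0.44973058 -0.20578066  0.046     ]
blank (array([276.77952756, 215.76771654]), np.int32(508)) (array([289.35111111, 217.01333333]), np.int32(225)) [ 0.48369997 -0.02613838  0.04419756]
1208 [[0.4427, 0.0106, 0.046], [0.5374, -0.0238, 0.046], [0.5233, -0.0623, 0.046], [0.4288, -0.0276, 0.046]] [ 0.48304076 -0.02576521  0.046     ]
pad [163.01477833 187.1182266 ] 3248 [241.43198339 184.25649013] 963 [0.5425954  0.19429943 0.00898771] [[0.54235239 0.19347761 0.012     ]]
[[0.5941, 0.256, 0.012], [0.6087, 0.1514, 0.012], [0.4915, 0.1329, 0.012], [0.4764, 0.2364, 0.012]] [0.54266071 0.19418845 0.012     ]
```

```bash
cat >> h.py <<'E'
def pose(sl_R,pt,flip):
    # tool z=-slide z, tool x = +/- slide x ; grasp pt 6mm ahead of TCP
    x=sl_R[:,0]*(1 if flip else -1); z=-sl_R[:,2]; T=np.c_[x,np.cross(z,x),z]
    return pt-.006*z, Ro.from_matrix(T).as_quat()
def slR(yaw,pitch=0): return Ro.from_euler("ZY",[yaw,-pitch],degrees=True).as_matrix()
E
python3 - <<'E'
from h import *
print(optics.camera_model("wrist")["tool_from_camera"])
for f in(0,1):
  S=slR(149);c=np.array([.4497,-.2059,.043]);p,q=pose(S,c-.036*S[:,0],f)
  print(f,[r.solve_ik(p+[0,0,h],q) for h in(0,.15)])
  S=slR(9.2,35);L=np.array([.5425,.194,.162]);p,q=pose(S,L-.072*S[:,0],f);print(S[:,0],p,r.solve_ik(p,q))
E
```

```text
[[-7.81541302e-04 -9.64326788e-01 -2.64713497e-01  6.60355465e-02]
 [ 9.99999688e-01 -7.84914130e-04 -9.30339276e-05  8.02039013e-04]
 [-1.18062255e-04 -2.64713487e-01  9.64327100e-01 -1.18782170e-01]
 [ 0.00000000e+00  0.00000000e+00  0.00000000e+00  1.00000000e+00]]
0 [array([-5.81485058e-01,  6.07534766e-01,  1.74747715e+00, -4.44089210e-16,
        7.86580743e-01,  1.53036334e+00]), array([-5.81485058e-01,  4.04709882e-01,  1.59668969e+00, -4.44089210e-16,
        1.14019308e+00,  1.53036334e+00])]
[0.80861469 0.130967   0.57357644] [0.48088255 0.18402015 0.12561741] None
1 [array([-5.81485058e-01,  6.07534766e-01,  1.74747715e+00, -4.44089210e-16,
        7.86580743e-01, -1.61122932e+00]), array([-5.81485058e-01,  4.04709882e-01,  1.59668969e+00, -4.44089210e-16,
        1.14019308e+00, -1.61122932e+00])]
[0.80861469 0.130967   0.57357644] [0.48088255 0.18402015 0.12561741] None
```

```bash
cat >> h.py <<'E'
def pose(S,pt,flip,b=0):
    # b: degrees the tool z leans toward -slide x (fingers pointing away from label end)
    b=np.radians(b); x=(S[:,0]*np.cos(b)-S[:,2]*np.sin(b))*(1 if flip else -1); z=-S[:,2]*np.cos(b)-S[:,0]*np.sin(b)
    return pt-.006*z, Ro.from_matrix(np.c_[x,np.cross(z,x),z]).as_quat()
E
python3 - <<'E'
from h import *
for b in range(0,41,5):
 for f in(0,1):
  S=slR(149);c=np.array([.4497,-.2059,.043]);p,q=pose(S,c-.036*S[:,0],f,b)
  k=[r.solve_ik(p+[0,0,h],q) for h in(0,.12)]
  S=slR(9.2,35);L=np.array([.5425,.194,.162]);p,q=pose(S,L-.072*S[:,0],f,b);g=r.solve_ik(p,q)
  print(b,f,*[None if j is None else j.round(2).tolist() for j in k+[g]])
E
```

```text
0 0 [-0.58, 0.61, 1.75, -0.0, 0.79, 1.53] [-0.58, 0.44, 1.64, -0.0, 1.07, 1.53] None
0 1 [-0.58, 0.61, 1.75, -0.0, 0.79, -1.61] [-0.58, 0.44, 1.64, -0.0, 1.07, -1.61] None
5 0 [-0.58, 0.58, 1.82, 0.01, 0.66, 1.52] [-0.58, 0.4, 1.71, 0.0, 0.95, 1.53] None
5 1 [-0.58, 0.58, 1.82, 0.01, 0.66, -1.62] [-0.58, 0.4, 1.71, 0.0, 0.95, -1.62] None
10 0 [-0.59, 0.55, 1.89, 0.02, 0.52, 1.51] [-0.59, 0.36, 1.78, 0.01, 0.83, 1.52] [0.23, 0.34, 2.06, -0.1, 0.3, -1.4]
10 1 [-0.59, 0.55, 1.89, 0.02, 0.52, -1.63] [-0.59, 0.36, 1.78, 0.01, 0.83, -1.62] [0.23, 0.34, 2.06, -0.1, 0.3, 1.74]
15 0 [-0.59, 0.53, 1.96, 0.03, 0.38, 1.49] [-0.59, 0.33, 1.85, 0.02, 0.7, 1.51] [0.23, 0.36, 2.0, -0.06, 0.44, -1.46]
15 1 [-0.59, 0.53, 1.96, 0.03, 0.38, -1.65] [-0.59, 0.33, 1.85, 0.02, 0.7, -1.63] [0.23, 0.36, 2.0, -0.06, 0.44, 1.69]
20 0 None [-0.59, 0.3, 1.92, 0.03, 0.57, 1.5] [0.23, 0.38, 1.93, -0.03, 0.58, -1.48]
20 1 None [-0.59, 0.3, 1.92, 0.03, 0.57, -1.64] [0.23, 0.38, 1.93, -0.03, 0.58, 1.66]
25 0 None [-0.59, 0.28, 1.99, 0.05, 0.44, 1.47] [0.22, 0.4, 1.86, -0.02, 0.71, -1.5]
25 1 None [-0.59, 0.28, 1.99, 0.05, 0.44, -1.67] [0.22, 0.4, 1.86, -0.02, 0.71, 1.64]
30 0 None [-0.6, 0.26, 2.06, 0.1, 0.3, 1.43] [0.22, 0.44, 1.79, -0.01, 0.83, -1.51]
30 1 None [-0.6, 0.26, 2.06, 0.1, 0.3, -1.71] [0.22, 0.44, 1.79, -0.01, 0.83, 1.63]
35 0 None None [0.22, 0.47, 1.72, -0.0, 0.95, -1.52]
35 1 None None [0.22, 0.47, 1.72, -0.0, 0.95, 1.63]
40 0 [-0.6, 0.58, 2.29, 3.04, 0.43, -1.53] None [0.21, 0.51, 1.65, 0.01, 1.07, -1.52]
40 1 [-0.6, 0.58, 2.29, 3.04, 0.43, 1.61] None [0.21, 0.51, 1.65, 0.01, 1.07, 1.62]
```

```bash
cat > look.py <<'E'
from h import *
import sys
S=slR(149);c=np.array([.4497,-.2059,.043])
p,q=pose(S,c,0,0); V=[]
for i,o in enumerate(([0,0,.17],S[:,0]*-.05+[0,0,.14])):
    (r.reach if i==0 else r.move_straight)(p+o,q); r.hold(.3); V.append(snap("wrist","w%d.png"%i))
ms=[]
for v in V:
    P=(np.linalg.inv(v["R"])@(c-v["C"])); px=v["K"]@(P/P[2]); px=px[:2]; m=masks(v["im"])
    t=comp(m[1],px); M=cv2.morphologyEx((m[0]|m[1]).astype(np.uint8),cv2.MORPH_OPEN,np.ones((3,3)))
    M=comp(M,px); ms.append(t[1]); print("px",px,t[1:],M[1:])
    rc=cv2.minAreaRect(np.argwhere(M[0])[:,::-1].astype(np.float32)); w=onplane(v,cv2.boxPoints(rc),.046); print(w.round(4).tolist(),w.mean(0),np.linalg.norm(w-np.roll(w,1,0),axis=1).round(4))
    d=w-np.roll(w,1,0); k=np.argmax(np.linalg.norm(d,axis=1)); print("yaw",np.degrees(np.arctan2(d[k,1],d[k,0]))%180)
print("tri",tri(V[0],ms[0],V[1],ms[1]),r.read_state()["time_s"])
E
python3 look.py
```

```text
px [276.0798168  196.92305873] (array([274.01588983, 195.82997881]), np.int32(1888)) (array([273.51379567, 194.97812578]), np.int32(4023))
[[0.5037, -0.214, 0.046], [0.4842, -0.2464, 0.046], [0.3983, -0.1968, 0.046], [0.4196, -0.1614, 0.046]] [ 0.45145164 -0.20465362  0.046     ] [0.0992 0.0378 0.0992 0.0412]
yaw 147.95808616596372
px [275.90902125 258.23559779] (array([273.7150838 , 258.53428136]), np.int32(1969)) (array([273.28055648, 271.00033124]), np.int32(3019))
[[0.4789, -0.199, 0.046], [0.459, -0.232, 0.046], [0.3979, -0.1967, 0.046], [0.4191, -0.1614, 0.046]] [ 0.43872642 -0.19728097  0.046     ] [0.0706 0.0385 0.0706 0.0412]
yaw 147.85379422696315
tri [ 0.4528439  -0.20550909  0.04930768] 4.1917
```

View pics/w0.png

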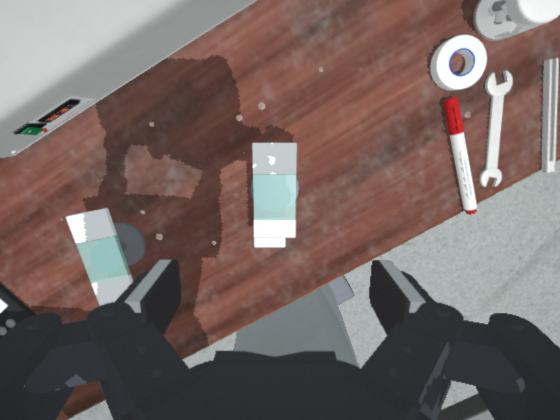

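The close view confirms the notch at lower right (290,240), with the label end at rows 220–247 toward the robot and the grip end at rows 143–172.

```bash
cat > grasp.py <<'E'
from h import *
S=slR(148.3);c=np.array([.4507,-.2052,.043])
p,q=pose(S,c-.036*S[:,0]-[0,0,.003],0,14)
r.reach(p+[0,0,.09],q)
print(r.move_straight(p,q,speed=.1,max_force=15))
print("force",r.read_state()["contact_force"],r.read_state()["eef_pos"]-p)
command_gripper(.02,50); s=r.read_state(); print("grip",s["grip_width"],s["grip_force"],s["contact_force"])
r.move_straight(p+[0,0,.13],q,speed=.12)
s=r.read_state(); print(s["grip_width"],s["grip_force"],s["time_s"])
snap("wrist","g.png")
E
python3 grasp.py
```

```text
False
force [-0.40515435 -0.32567432 -0.03775201] [ 0.00046337 -0.00028064  0.00055459]
grip 0.03905180155170634 49.59860801696777 [-1.34509359  1.01052901  4.67384792]
0.038623757055406105 50.138288140296936 7.5
```

View pics/g.png

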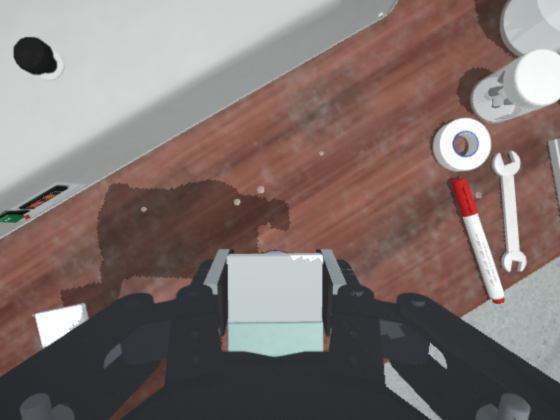

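The slide is held squarely: frosted grip end at rows 254–321 between the pads, clear part below it. Next I'll measure how it sits in the hand, using wrist depth and edges.

```bash
cat > inhand.py <<'E'
from h import *
def inhand():
    s=r.read_state(); v=snap("wrist"); Rt=Ro.from_quat(s["eef_rot"]).as_matrix(); p0=np.array(s["eef_pos"])
    rr,cc=np.mgrid[262:350:3,240:312:3]; px=np.c_[cc.ravel(),rr.ravel()].astype(float); d=v["d"][rr,cc].ravel(); ok=d>0
    q=ray(v,px); W=v["C"]+q*d[:,None]  # ray has unit depth in camera z
    T=(W[ok]-p0)@Rt
    c=np.median(T,0); T=T[abs(T[:,2]-c[2])<.02]; A=np.c_[T[:,:2],np.ones(len(T))]; co,res,_,_=np.linalg.lstsq(A,T[:,2],rcond=None)
    n=np.array([co[0],co[1],-1]);n/=np.linalg.norm(n)   # slide z in tool frame
    # edges: far end & teal boundary at center columns
    I=v["im"].astype(float)[:,255:296].mean(1); far=235+np.argmax(np.gradient(I[235:275].sum(1))); teal=300+np.argmax(np.gradient((I[:,1]-I[:,0])[300:340]))
    E=[]
    for row in(far,teal):
        u=ray(v,[275,row])[0]@Rt; C=(v["C"]-p0)@Rt; m=np.array([co[0],co[1],-1]); E.append(C+u*(-(co[2]+m@C)/(m@u)))
    return n,co,len(T),np.std(A@co-T[:,2]),far,teal,E,v
if __name__=="__main__":
    n,co,k,sd,far,teal,E,v=inhand(); print(n,co,k,sd,far,teal,E,np.linalg.norm(E[0]-E[1])); print("b",np.degrees(np.arctan2(n[0],-n[2])),"roll",np.degrees(np.arctan2(n[1],-n[2])))
E
python3 inhand.py
```

```text
[ 0.23681133 -0.00654484 -0.97153361] [ 0.24375002 -0.0067366  -0.00074912] 716 0.0006208308539624233 253 322 [array([ 0.01637817, -0.00092308,  0.00324928]), array([-0.01166288, -0.00094432, -0.00358559])] 0.028862021806789744
b 13.698717883879944 roll -0.38597316269083715
```

```bash
cat > goal.py <<'E'
from h import *
b=np.radians(13.7); n=np.array([np.sin(b),0,-np.cos(b)]); d=np.array([-np.cos(b),0,-np.sin(b)])
ST=np.c_[d,np.cross(n,d),n]; g=np.array([.00165,-.0009,.0027]); lab=g+.072*d
S=slR(9.2,35); L=np.array([.5425,.194,.162])
R=S@ST.T; p=L-R@lab; q=Ro.from_matrix(R).as_quat()
print(p,r.solve_ik(p,q),r.solve_ik(p+[0,0,.06],q))
r.reach(p+[0,0,.05],q); r.move_straight(p,q,speed=.08); r.hold(.5)
s=r.read_state(); Rt=Ro.from_quat(s["eef_rot"]).as_matrix()
print("label",Rt@lab+s["eef_pos"],"slide R",(Rt@ST).round(3).tolist(),s["grip_width"],s["grip_force"],s["time_s"])
a=snap("top");c=snap("scene");snap("wrist","fw.png")
up=lambda im,x,y:cv2.resize(im[y:y+150,x:x+200],None,fx=4,fy=4,interpolation=3)[...,::-1]
cv2.imwrite("pics/ft.png",up(a["im"],70,110));cv2.imwrite("pics/fs.png",up(c["im"],150,80))
E
python3 goal.py
```

```text
[0.4846852  0.18554777 0.12381743] [ 0.23252468  0.35938292  2.00901723 -0.06662074  0.40311415 -1.44244718] [ 0.23252468  0.25801573  1.93749844 -0.04798479  0.57572523 -1.46348311]
label [0.54252401 0.19401425 0.16214336] slide R [[0.808, -0.16, -0.566], [0.131, 0.987, -0.092], [0.574, -0.0, 0.819]] 0.038496960433169844 50.1497608423233 11.4083
```

View pics/fs.png

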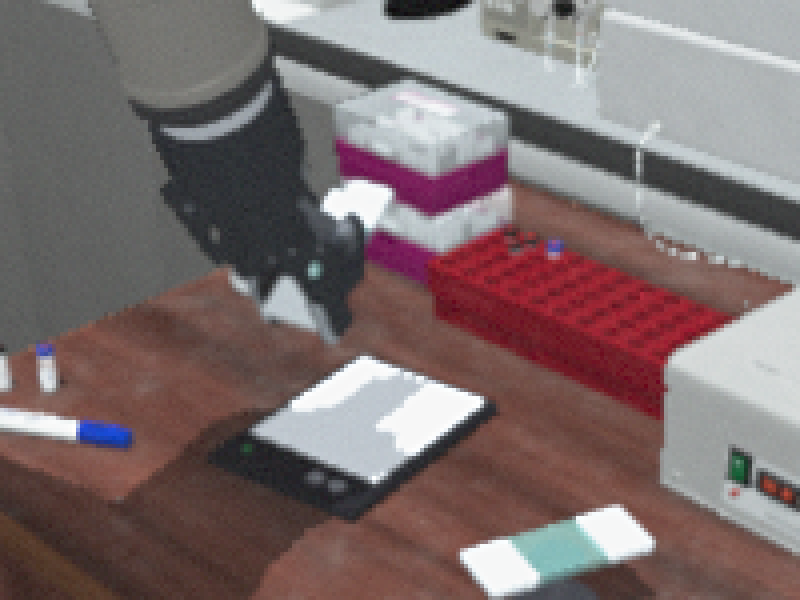

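View pics/ft.png

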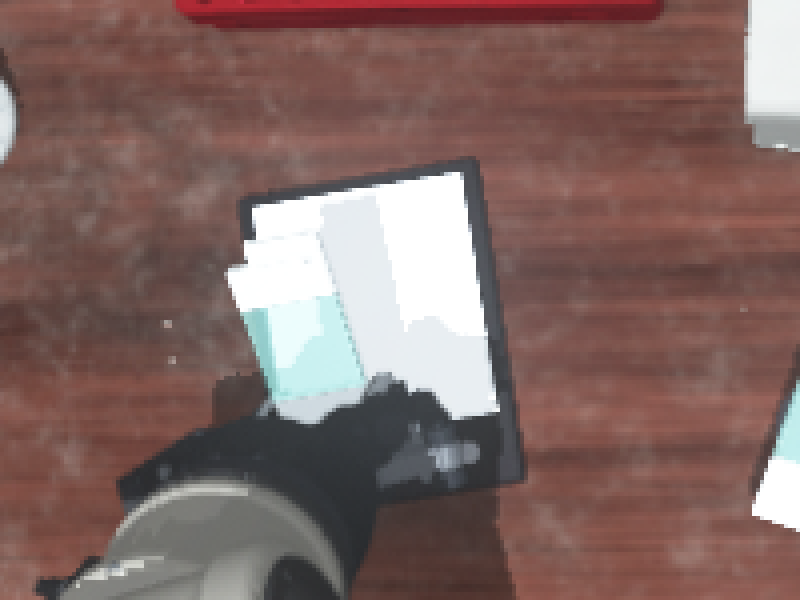

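View pics/fw.png

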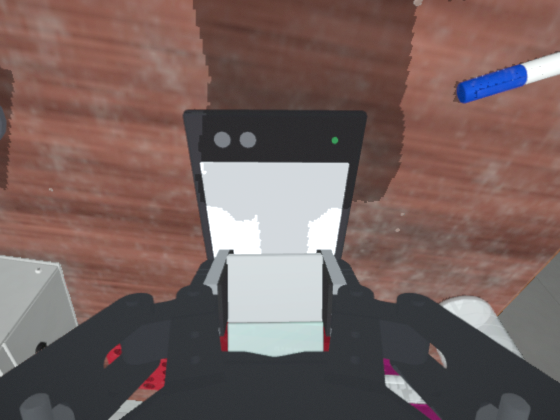

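The final views show the slide sloping up from the key side, with the label end and its notch uppermost and label face up. It is centred on the pad: in the wrist view the pad edges are at columns 187 and 364, symmetric about the slide. The blank slide has not moved.

```bash
python3 -c "
from h import *
r.hold(.3);print(r.read_state()['dq'],r.finish_job())"
```

```text
the job is handed in; nothing more can be done
[-0.00172877 -0.00058434  0.00055247  0.00049583 -0.00073806 -0.00142011] None
```

I handed the job in with the notched slide held still by its un-notched end, label face up and sloping up at 35° in line with the pad. By the arm's own readings, its label end is 15 cm above the middle of the panel. The held end is on the key side, and the blank slide was not touched.

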